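Dock the bearing case and open its sprung lid

TASK

Slide the walnut bearing case over the counter, without lifting it or shoving it hard, until it sits square and snug along the long rail and hard up against the blue end stop, with the stop's brass plunger pushed in. Then press the red release so that the lid springs up, and steady the wobbling lid with the fingers until it stands open and still. Leave the case docked and the yo-yo, wrench, caliper and jar where they are.

Things in the scene. Friction and masses are not known exactly. Their poses are not given: they have to be found in the camera images.
- case: Loose walnut case, 110 (x) by 150 (y) mm, 54 high (57 with lid), 0.8 to 1.05 kg, too wide to grasp; origin centre of underside. Release deck at its front (x = -55), lid hinged at its back (x = +55), which goes to the rail. Slides at 6 to 13 N, up to 20 N to start it. Hidden load up to 35 mm off centre in y, so a push at one point turns it; two spread fingertips push straight.
- dock: Fixed aluminium rail, red stripe, 30 mm high, 22 thick. Origin on the counter in its working face (plane x = 0); y along the rail (y = -240 to +160), x through it away from the case. The docked case lies on the -x side, same yaw, its origin at x = -55 mm. It starts about 20 to 60 mm off the rail, turned up to 0.25 rad, short (-y) of the blue end stop.
- plunger (a joint): Sprung brass plunger, 16 mm wide, 21 mm above the counter, at rail x = -55 mm, in the blue end stop's face: 0 = out 8 mm, 0.008 m = flush (1.2 N; the docked case's friction holds it in). The stop, 40 mm high, 30 thick, from the rail to x = -112, faces -y at an unreported place between rail y = +40 and +110 mm: find it by touch, sliding the case in +y.
- button_top (a point): Centre of the top of the red release pad, 20 by 44 mm, on the case's front deck, 64 mm above the counter (case x = -40 mm, y = 0). Pressing it straight down 5 to 8 mm (about 4 to 6 N) lets the lid go. It springs back.
- lid: Wooden lid, 74 by 148 mm, 4 thick. Origin on its hinge line (case x = +46 mm, 50 mm up); shut, it reaches towards the case's -x. Released, a light spring throws it up and it swings on for many seconds about 1.3 rad unless steadied; 0.2 N at its edge moves it a quarter radian.
- lid_hinge (a joint): Lid angle: 0 shut, about 1.3 rad where it stands by itself (leaning a little towards the case's front), end of travel 1.9 rad.
- lid_edge (a point): Middle of the lid's free edge, 70 mm from the hinge line.
- yoyo: Bystander: matte black yo-yo lying on its side face, 58 mm across, 40 mm high; origin under its centre.
- wrench: Bystander: red plastic axle wrench, 150 mm long, lying flat beyond the end stop; origin under its centre, long along its x.
- caliper: Bystander: steel caliper, 190 mm long (its y), lying flat behind the rail; origin under the middle of its beam.
- jar: Bystander: small glass jar, 56 mm across, 65 mm high, behind the rail; origin under its centre.
There are look-alikes about, which are no part of the job. Of the things shaped like the part that bears plunger, the blue one is meant.

How it is judged (in metres and radians):
On the way, in this order (a step that is already met when the one before it is completed fails the run):
1. the case is docked: within 5 mm of the rail, square to within 0.04 rad, the plunger pushed in at least 5 mm, the lid still shut (x of case in the frame of dock above -0.06 m and angle between the x axis of case and the x axis of dock, either way round below 0.04 rad and value of joint plunger above 0.005 m and value of joint lid_hinge below 0.15 rad), for 0.3 s.
2. the release is pressed and the lid springs up past 0.7 rad (value of joint lid_hinge above 0.7 rad).
3. the fingers rest on the lid and it is steady (below 0.4 rad/s) (contact force between the fingers and lid above 0.05 N and velocity of joint lid_hinge between -0.4 and 0.4 rad/s and value of joint lid_hinge above 0.7 rad), for 0.2 s.
At the end, for the whole second after the job is handed in: The case stands still, within 5 mm of the rail and square to it within 0.04 rad, holding the plunger in by at least 5 mm; the lid stands open beyond 0.9 rad and moves slower than 0.5 rad/s (x of case in the frame of dock above -0.06 m and angle between the x axis of case and the x axis of dock, either way round below 0.04 rad and value of joint plunger above 0.005 m and value of joint lid_hinge above 0.9 rad and velocity of joint lid_hinge between -0.5 and 0.5 rad/s and linear speed of case below 0.02 m/s); the robot touches nothing.
It fails at once if the case is lifted or tipped (12 mm or 0.12 rad) (height (world z) of case above 0.012 m or angle between case's own z axis and vertical above 0.12 rad).
It fails at once if the arm shoves the case with more than 60 N (contact force between any of the fingers, the arm and case above 60 N).
It fails at once if a bystander is moved by more than 20 mm (distance of any of yoyo, wrench, caliper, jar from where it was at the start of the episode above 0.02 m).
It also fails if it takes over 72 s, if anything falls off the work surface, if the arm or the gripper's body presses on something with over 40 N, if the wrist force passes 120 N, or if a joint passes its speed limit or range.

ROBOT

A 7-joint arm with a two-finger parallel gripper is mounted at the origin on the work surface. World frame = base frame: x ahead of the robot, y to its left, z up, the work surface at z = 0. Lengths are in mm, angles in rad, forces in N, time in s.
With the tool pointing down it reaches from about 400 to 875 mm from the base axis. Payload 19.3 kg.
Tool frame: the origin (TCP) lies at the very end of the fingers, on their centre line; the grasp point (between the pads) lies 19 mm behind it (grip_point_offset is the z of the grasp point in the tool frame, in mm); z points along the fingers, x is the direction in which the jaws open and shut, and the axes are right-handed (so a half turn about z gives the same grasp; the last joint's range is limited). The gripper opens to 85 mm and grips with 20 to 120 N. Pads are 22 mm wide; open, the fingers measure 114 mm over their backs; the gripper's body (76 mm by 85 mm) begins 54 mm behind the grasp point. The pads swing forward as they close: fully open they stand 13 mm farther back than shut.
Start: joints at [1.235, 0.521, -0.036, 1.599, 0.021, 1.021, -0.113], TCP at [164.148, -603.051, 231.291] pointing down, gripper open.
Joint ranges: [-2.91, 2.91], [-0.3, 2.13], [-1.5, 1.42], [0.17, 2.43], [-1.26, 4.41], [0.16, 1.93], [-2.52, 2.52]. Speed limits (rad/s): [1.89, 1.89, 2.39, 2.39, 3.01, 3.01, 3.01].

INTERFACE

Orientations are given as a 3x3 rotation matrix whose columns are the frame's x, y, z axes.
In Python, from workcell import movep, movel, goto_joints, open_gripper, clamp, wait, inverse_kinematics, read_state, camera, PlanningError, finish_job, grip_point_offset gives the robot as it stands. Calls block until the motion is done:
- movep(position, orientation): joint-space move of the TCP to a pose.
- movel(position, frame=None, max_speed=150, guard=None): straight line of the TCP; frame=None keeps the orientation; max_speed is the mean speed in mm/s. With guard (N) it stops when the force on the tool has changed by that much, and returns True; else False.
- goto_joints(angles): joint-space move.
- open_gripper() and clamp(): open the fingers fully, or close them until they stop; the grip force is fixed at half the most.
- wait(seconds).
- inverse_kinematics(position, orientation): joint angles nearest the present ones, or None.
- read_state(): the state.
- camera(name): name is "scene" or "top" or "wrist"; returns a dict with "image" (384x512x3 uint8, blue, green, red), "range_z" (384x512 float32, mm along the optical axis (not along the pixel's ray), 0 where there is no reading), "fx", "fy", "cx", "cy" (pixels), "cam_to_world" (4x4, takes a point from camera to world coordinates). Camera axes: x right, y up, looking along -z (the intrinsics and any distortion apply to the point x, -y, -z); pixel columns grow to the right and rows downward; lengths in mm; the calibration is good to about 2 mm. A picture is of the moment at which its call begins.
A pose or a line that the arm cannot do raises PlanningError and nothing moves.
- finish_job(): hands the job in, once; it reports no verdict.
The state is a dict: "time": time; "qpos": joint angles; "qvel": joint speeds; "joint_efforts": joint torques, N m; "eef_pos": TCP position; "tool_rot": TCP orientation; "ft_force": force on the tool from outside, world axes, zero at the start; "torque": the same for the moment, N m; "finger_gap": finger opening in mm.
Only numpy, scipy, OpenCV 4.12 (cv2) and the standard library are available. Lean on these libraries where they do the work, as an engineer would, in place of code of your own. Each camera call takes 0.05 s, during which the arm holds its last target.

## Working session

There is one attempt and no reset: what is moved stays moved. The work goes in short steps, each a Python script; the robot and the scene stay as the last script left them, time stands still between calls to the robot, and variables do not carry over. Pictures are saved under pics/ and viewed, and the job is handed in when it is done.

```bash
ls; mkdir -p pics; python3 - <<'E'
from workcell import *
import cv2,numpy as np,pickle
s=read_state();print(s['time'],s['eef_pos'],s['ft_force'],grip_point_offset)
for n in ['scene','top']:
    c=camera(n);pickle.dump(c,open(f'{n}0.pkl','wb'));cv2.imwrite(f'pics/{n}0.png',c['image'])
    print(n,c['fx'],c['cx'],c['cy'],np.round(c['cam_to_world'],3).tolist(),[k for k in c])
E
```

```text
pics
0.0 [ 164.06109854 -602.74430164  230.74504611] [ 0.11540125 -0.53104981  0.36529196] -18.700000000000003
scene 384.8814922977011 248.89485567255522 195.15185033768637 [[0.083, -0.717, 0.692, 1170.536], [0.997, 0.062, -0.055, 104.925], [-0.003, 0.694, 0.72, 609.092], [0.0, 0.0, 0.0, 1.0]] ['image', 'range_z', 'fx', 'fy', 'cx', 'cy', 'cam_to_world']
top 398.20589850607286 256.7752327084418 193.84921046913195 [[0.087, 0.971, -0.221, 463.298], [-0.996, 0.084, -0.023, 133.71], [-0.004, 0.223, 0.975, 859.357], [0.0, 0.0, 0.0, 1.0]] ['image', 'range_z', 'fx', 'fy', 'cx', 'cy', 'cam_to_world']
```

View pics/scene0.png

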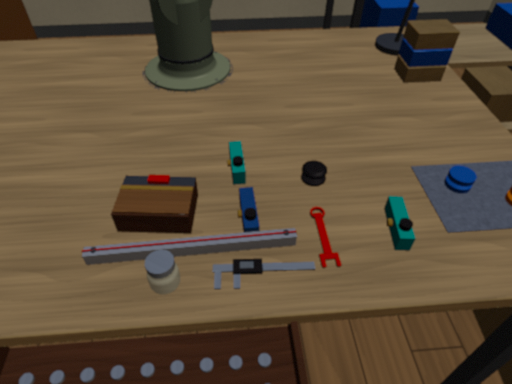

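View pics/top0.png

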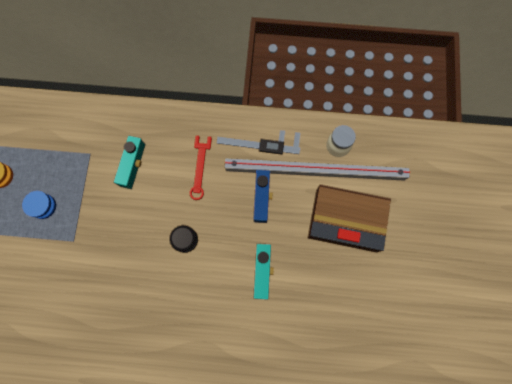

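```bash
cat > h.py <<'E'
import numpy as np,cv2,pickle
def ray(c,u,v):
    u=np.asarray(u,float);v=np.asarray(v,float)
    d=np.stack([(u-c['cx'])/c['fx'],-(v-c['cy'])/c['fy'],-np.ones_like(u)],-1)
    T=c['cam_to_world'];return T[:3,3],d@T[:3,:3].T
def plane(c,u,v,z):
    o,d=ray(c,u,v);t=(z-o[2])/d[...,2];return o+d*t[...,None]
def cloud(c):
    v,u=np.mgrid[0:384,0:512];o,d=ray(c,u,v);return o+d*c['range_z'][...,None]
E
python3 - <<'E'
from h import *
c=pickle.load(open('top0.pkl','rb'))
P=cloud(c);im=c['image'];hsv=cv2.cvtColor(im,cv2.COLOR_BGR2HSV)
crop=im[120:290,100:420];cv2.imwrite('pics/crop1.png',cv2.resize(crop,None,fx=2.5,fy=2.5,interpolation=cv2.INTER_CUBIC))
s=pickle.load(open('scene0.pkl','rb'));cv2.imwrite('pics/crop2.png',cv2.resize(s['image'][130:300,70:350],None,fx=2.8,fy=2.8,interpolation=cv2.INTER_CUBIC))
for n,cc in(('top',c),('scene',s)):
  P=cloud(cc)
  for (u,v) in [(350,218),(347,236),(300,168),(262,200),(262,220),(182,238),(342,135),(400,260)] if n=='top' else [(155,210),(158,179),(200,243),(250,205)]:
    print(n,u,v,P[v,u].round(1))
E
```

```text
top 350 218 [611.2 -40.1  58.9]
top 347 236 [573.5 -34.6  63. ]
top 300 168 [717.   65.3  29.9]
top 262 200 [637.1 141.3  39.9]
top 262 220 [595.8 137.8  33.1]
top 182 238 [543.  298.6  40.6]
top 342 135 [785.8 -15.4  66.5]
top 400 260 [ 540.6 -161.5    1.8]
scene 155 210 [663.1 -36.1  56.3]
scene 158 179 [582.8 -35.8  62.4]
scene 200 243 [727.4  47.8  27.1]
scene 250 205 [648.6 148.7  37.6]
```

View pics/crop1.png

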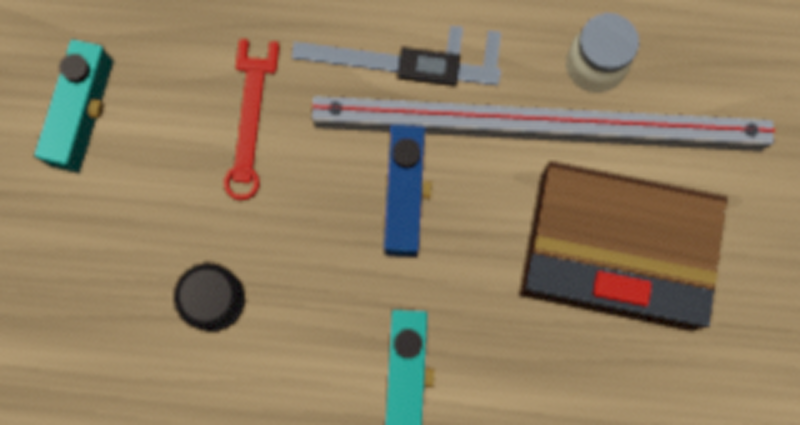

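View pics/crop2.png

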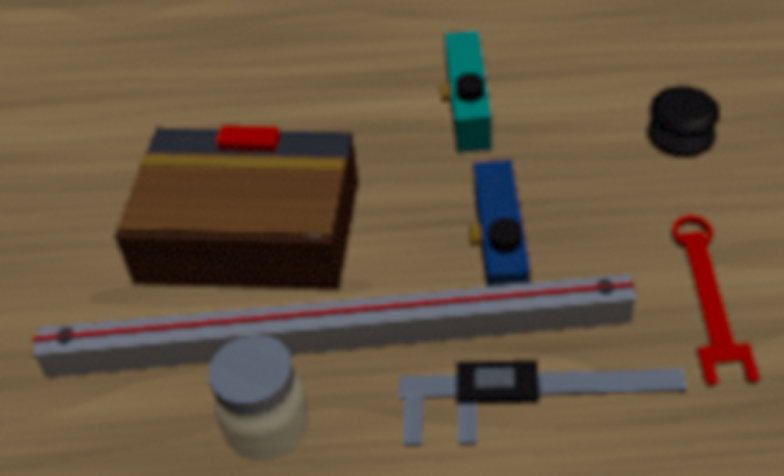

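```bash
cat > est.py <<'E'
from h import *
def fitline(p):
    vx,vy,x,y=cv2.fitLine(p.astype(np.float32),cv2.DIST_HUBER,0,.01,.01).ravel()
    if vy<0: vx,vy=-vx,-vy
    return np.array([x,y]),np.array([vx,vy])
def rail(c):
    im=c['image'];hsv=cv2.cvtColor(im,cv2.COLOR_BGR2HSV);P=cloud(c)
    red=((hsv[...,0]<8)|(hsv[...,0]>172))&(hsv[...,1]>90)&(abs(P[...,2]-30)<8)&(P[...,0]>690)&(P[...,0]<760)&(P[...,1]<200)&(P[...,1]>-200)
    v,u=np.nonzero(red);S=plane(c,u,v,30.)[:,:2];o,d=fitline(S)
    n=np.array([d[1],-d[0]])
    top=(abs(P[...,2]-30)<4)
    q=P[top][:,:2]-o;q=q[abs(q@n)<25];
    lo,hi=np.percentile(q@n,[1,99])
    return o,d,n,lo,hi,(S-o)@d, q@d
E
python3 - <<'E'
from est import *
for n in ['top','scene']:
    c=pickle.load(open(n+'0.pkl','rb'))
    o,d,nn,lo,hi,s,t=rail(c);print(n,o,d,'yaw',np.arctan2(nn[1],nn[0]),'edges',lo,hi,'stripe ends',o+d*s.min(),o+d*s.max(),s.max()-s.min(), t.min(),t.max())
    P=cloud(c);hsv=cv2.cvtColor(c['image'],cv2.COLOR_BGR2HSV)
    m=((hsv[...,0]<8)|(hsv[...,0]>172))&(hsv[...,1]>90)&(abs(P[...,2]-64)<5)&(P[...,0]<640)
    v,u=np.nonzero(m);B=plane(c,u,v,64.)[:,:2];r=cv2.minAreaRect(B.astype(np.float32));print(' button',B.mean(0),r,len(B))
    m=(abs(P[...,2]-55)<9)&(P[...,0]>500)&(P[...,0]<720)&(P[...,1]<80)&(P[...,1]>-160)
    r=cv2.minAreaRect(P[m][:,:2].astype(np.float32));print(' case top',r,m.sum())
    m=(hsv[...,0]>105)&(hsv[...,0]<130)&(hsv[...,1]>120)&(P[...,2]>34)&(P[...,2]<46)&(P[...,1]<220)&(P[...,0]>540)
    r=cv2.minAreaRect(P[m][:,:2].astype(np.float32));print(' stop',r,cv2.boxPoints(r).round(1).tolist(),m.sum())
E
```

```text
top [723.02954   11.179082] [-0.03232948  0.99947727] yaw 0.03233512 edges -12.143435572784325 10.48774128857181 stripe ends [ 728.88096964 -169.71986905] [716.98028919 198.19380593] 368.1060960777014 -180.32125117040812 708.5090519181038
 button [576.15263988 -36.66842205] ((576.1050415039062, -36.753028869628906), (43.93196487426758, 20.263397216796875), 83.48351287841797) 226
 case top ((616.6458740234375, -42.42261505126953), (150.79115295410156, 111.16191864013672), 83.36011505126953) 3806
 stop ((648.936767578125, 143.9742431640625), (107.71955871582031, 27.844459533691406), 1.7574810981750488) [[594.7000122070312, 156.1999969482422], [595.5, 128.39999389648438], [703.2000122070312, 131.6999969482422], [702.2999877929688, 159.5]] 508
scene [722.95856   12.496799] [-0.02918385  0.99957407] yaw 0.029187992 edges -12.858086011593823 12.8060140926702 stripe ends [ 728.23739625 -168.30836298] [717.47871441 200.1865225 ] 368.65190715949484 -181.71406253917914 415.7304607519999
 button [582.25897251 -36.00944151] ((582.8136596679688, -36.24159240722656), (43.158355712890625, 20.868059158325195), 85.06961822509766) 156
 case top ((618.3280029296875, -42.16304016113281), (150.9706573486328, 111.8537368774414), 83.1244125366211) 3104
 stop ((653.4248046875, 144.59825134277344), (108.88945007324219, 28.413726806640625), 1.5836350917816162) [[598.5999755859375, 157.3000030517578], [599.4000244140625, 128.89999389648438], [708.2000122070312, 131.89999389648438], [707.5, 160.3000030517578]] 454
```

```bash
cat > m.py <<'E'
from workcell import *
from h import *
YAW=0.031
n=np.array([np.cos(YAW),np.sin(YAW)]);d=np.array([-np.sin(YAW),np.cos(YAW)])
O=np.array([710.8,54.2])
def W(x,y,z): p=O+n*x+d*y; return [p[0],p[1],z]
def R(v):
    x=np.array([v[0],v[1],0.]);z=np.array([0,0,-1.]);return np.stack([x,np.cross(z,x),z],1)
def rf(p): q=np.array(p[:2])-O; return q@n,q@d,p[2]
def st():
    s=read_state();print('t',round(s['time'],2),'rail',np.round(rf(s['eef_pos']),1),'F',np.round([s['ft_force']@np.r_[n,0],s['ft_force']@np.r_[d,0],s['ft_force'][2]],1),'gap',round(s['finger_gap'],1))
    return s
def pic(nm,fn,crop=None,k=1):
    c=camera(nm);pickle.dump(c,open(fn+'.pkl','wb'));im=c['image']
    if crop: a,b,e,f=crop;im=im[b:f,a:e]
    cv2.imwrite('pics/'+fn+'.png',cv2.resize(im,None,fx=k,fy=k,interpolation=cv2.INTER_CUBIC));return c
E
python3 - <<'E'
from m import *
s=st();print(s['tool_rot'].round(2),s['qpos'].round(2))
for v in (d,-d,n,-n):
    print(np.round(inverse_kinematics(W(-195,-92,120),R(v)),2))
p=W(-195,-90,120);print(p)
E
```

```text
t 0.1 rail [-566.8 -639.7  230.8] F [-0.1  0.  -0.3] gap 85.3
[[ 0.26 -0.96 -0.  ]
 [-0.96 -0.26  0.  ]
 [-0.    0.   -1.  ]] [ 1.23  0.52 -0.04  1.6   0.02  1.02 -0.11]
[ 0.54  0.62 -0.78  1.94  0.6   0.82  1.03]
[ 0.14  0.52 -0.22  1.96  0.17  0.68 -1.73]
[ 0.39  0.57 -0.57  1.95  0.44  0.75 -0.41]
[-0.56  0.66  0.76  2.   -0.67  0.75 -2.5 ]
[np.float64(518.6832431531036), np.float64(-41.800790302114116), 120]
```

```bash
python3 - <<'E'
from m import *
movep(W(-200,-88,150),R(-d)); st()
movel(W(-200,-88,20),max_speed=200); st()
pic('scene','s1',(60,90,340,300),2.8)
E
```

```text
t 2.48 rail [-200.   -88.8  150. ] F [ 0.   0.3 -0.5] gap 85.3
t 3.27 rail [-199.5  -88.1   20.8] F [1.3 0.4 0.7] gap 85.6
```

View pics/s1.png

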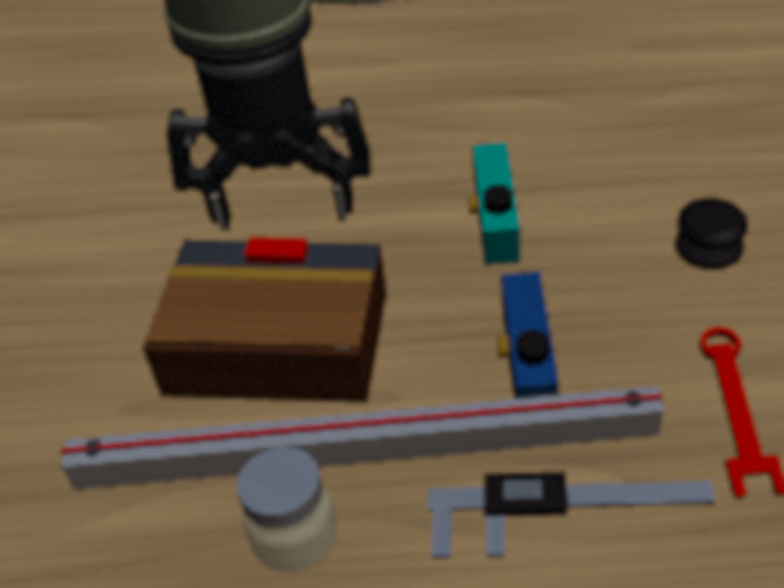

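```bash
python3 - <<'E'
from m import *
c=pickle.load(open('s1.pkl','rb'))
for (u,v) in ((224/2.8+60,226/2.8+90),(343/2.8+60,217/2.8+90)):
    for z in (10,20,33,45): print(z,np.round(rf(plane(c,np.array(u),np.array(v),z)),1))
P=cloud(c);m=(P[...,0]<560)&(P[...,0]>470)&(P[...,1]>-120)&(P[...,1]<50)&(P[...,2]>15)&(P[...,2]<80)
Q=np.array([rf(p) for p in P[m]]);
for a in range(15,80,6):
    q=Q[(Q[:,2]>=a)&(Q[:,2]<a+6)]
    if len(q): print(a,len(q),q.min(0).round(0),q.max(0).round(0))
E
```

```text
10 [-220.4 -140.3   10. ]
20 [-209.  -137.4   20. ]
33 [-194.2 -133.5   33. ]
45 [-180.6 -130.    45. ]
10 [-220.1  -43.    10. ]
20 [-208.7  -41.6   20. ]
33 [-193.9  -39.9   33. ]
45 [-180.3  -38.3   45. ]
27 4 [-196. -133.   33.] [-190.  -39.   33.]
33 13 [-204. -137.   34.] [-186.  -36.   39.]
39 30 [-208. -144.   39.] [-185.  -33.   45.]
45 36 [-210. -158.   45.] [-156.  -32.   51.]
51 49 [-203. -158.   51.] [-155.  -32.   57.]
57 36 [-206. -143.   57.] [-186.  -33.   63.]
63 28 [-208. -144.   63.] [-186.  -32.   69.]
69 25 [-194. -147.   69.] [-186.  -30.   75.]
75 44 [-193. -157.   76.] [-183.  -18.   80.]
```

```bash
python3 - <<'E'
from m import *
movel(W(-200,-88,12),max_speed=100)
movel(W(-172,-88,12),max_speed=60,guard=20); st()
print(movel(W(-130,-88,12),max_speed=25,guard=28)); st()
pic('top','t2',(200,100,440,280),3)
E
```

```text
t 4.19 rail [-172.1  -88.    11.9] F [ 0.1  0.3 -0.6] gap 85.1
False
t 6.03 rail [-131.9  -88.3   11.7] F [-11.3  -0.4   8. ] gap 85.5
```

View pics/t2.png

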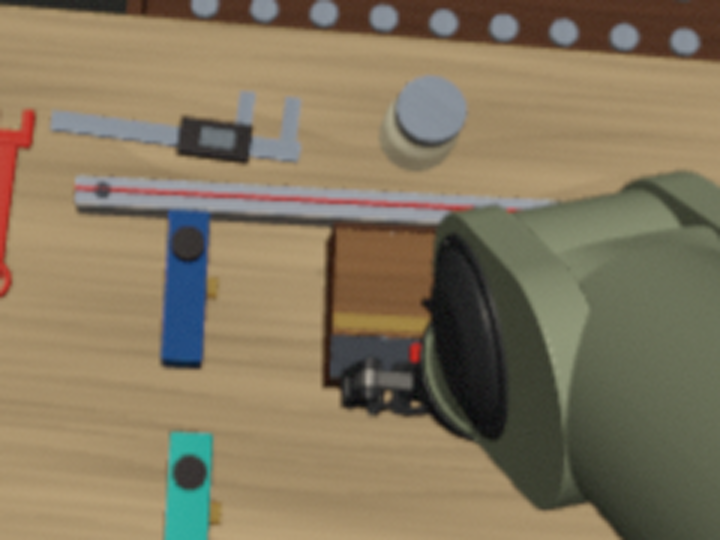

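```bash
python3 - <<'E'
from m import *
print(movel(W(-108,-88,12),max_speed=12,guard=14)); s=st()
pic('top','t3',(200,100,440,280),3);pic('scene','s3',(60,90,340,300),2.8)
E
```

```text
True
t 7.08 rail [-122.1  -88.2   11.3] F [0.5 0.4 0. ] gap 85.8
```

View pics/s3.png

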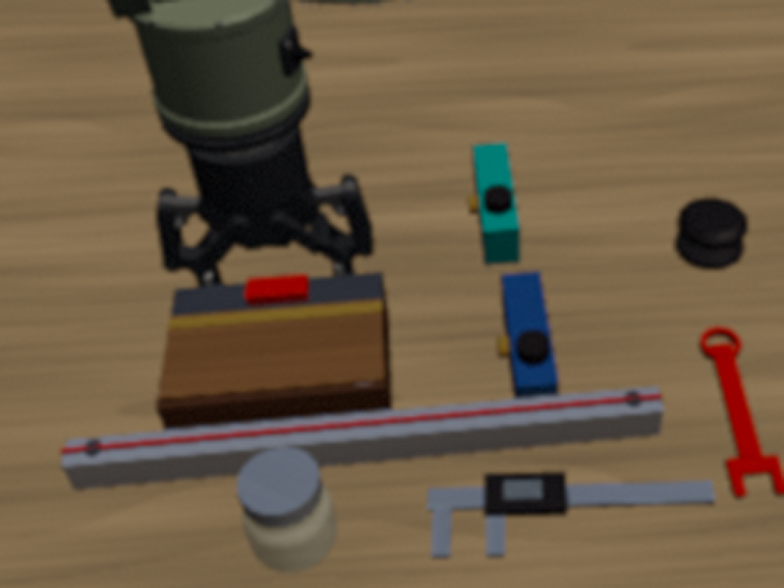

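```bash
cat > ce.py <<'E'
from m import *
def casest(c,far=True):
    P=cloud(c);hsv=cv2.cvtColor(c['image'],cv2.COLOR_BGR2HSV)
    q=((P[...,:2]-O)@np.stack([n,d],1))
    rd=((hsv[...,0]<8)|(hsv[...,0]>172))&(hsv[...,1]>90)
    v,u=np.nonzero(rd&(abs(q[...,0]-11)<14)&(abs(P[...,2]-30)<8))
    S=plane(c,u,v,30.)[:,:2];S=(S-O)@np.stack([n,d],1);k=cv2.fitLine(S.astype(np.float32),cv2.DIST_HUBER,0,.01,.01).ravel();print('stripe x at y=-40:',k[2]-(k[3]+40)*k[0]/k[1],'slope yaw',-k[0]/k[1])
    b=rd&(abs(P[...,2]-64)<5)&(q[...,0]<-40)
    v,u=np.nonzero(b);B=plane(c,u,v,64.)[:,:2];B=(B-O)@np.stack([n,d],1);r=cv2.minAreaRect(B.astype(np.float32));print('button',r)
    m=(P[...,2]>48)&(P[...,2]<61)&(q[...,0]>-85)&(q[...,0]<12)&(abs(q[...,1]+20)<160)&(hsv[...,1]>60)
    t=q[m];r=cv2.minAreaRect(t.astype(np.float32));print('wood top',r)
    # back edge: for each y bin max x
    y0,y1=np.percentile(t[:,1],[3,97]);E=[]
    for y in np.arange(y0,y1-5,6):
        w=t[(t[:,1]>=y)&(t[:,1]<y+6)]
        if len(w)>4:E.append((y+3,w[:,0].max()))
    E=np.array(E);pf=np.polyfit(E[:,0],E[:,1],1);print('back edge x mid',np.polyval(pf,E[:,0].mean()),'yaw',-pf[0],'y ends',y0,y1,t[:,1].min(),t[:,1].max())
E
python3 - <<'E'
from ce import *
for f in ('scene0','s3','top0','t3'): print(f);casest(pickle.load(open(f+'.pkl','rb')))
E
```

```text
scene0
stripe x at y=-40: 10.856959 slope yaw -0.0017932235
button ((-130.72804260253906, -86.43120574951172), (43.158363342285156, 20.868032455444336), 83.29346466064453)
wood top ((-57.81074523925781, -34.96595764160156), (279.9131774902344, 53.93074035644531), 84.00891876220703)
back edge x mid -40.06739262059814 yaw -0.1496170057052338 y ends -166.6440431199664 -20.461851236969938 -176.0571990860179 103.16713878240841
s3
stripe x at y=-40: 10.853419 slope yaw -0.001768428
button ((-90.02760314941406, -83.79905700683594), (23.159839630126953, 43.67425537109375), 0.15097951889038086)
wood top ((-40.567256927490234, -28.27850341796875), (262.9122314453125, 88.578125), 89.9061279296875)
back edge x mid 1.6198743552613117 yaw -0.004862972487974794 y ends -154.32574062292508 -11.990903636124937 -159.79757494152747 103.16551115642265
top0
stripe x at y=-40: 10.873602 slope yaw 0.0009882016
button ((-137.44932556152344, -86.73445892333984), (43.93196105957031, 20.263425827026367), 81.707275390625)
wood top ((-59.35614013671875, -34.671661376953125), (279.1802062988281, 53.021461486816406), 84.01417541503906)
back edge x mid -42.67139861532557 yaw -0.15193383288118012 y ends -166.3518834314098 -24.137346904977747 -175.54980110132806 102.3124237492547
t3
stripe x at y=-40: 10.805599 slope yaw 0.00059659884
button ((-91.33552551269531, -65.74840545654297), (10.477376937866211, 4.051336765289307), 0.664616048336029)
wood top ((-43.36848068237305, 11.072929382324219), (80.09759521484375, 181.97947692871094), 0.6946014165878296)
back edge x mid -3.6545934469359485 yaw -0.013949675838677294 y ends -74.54834620168336 -10.258047244299485 -79.44904945790176 102.25538343112557
```

```bash
python3 - <<'E'
from m import *
movel(W(-150,-88,12),max_speed=80)
movel(W(-150,-88,130),max_speed=250)
movep(W(-60,-205,130),R(n)); st()
movel(W(-60,-205,22),max_speed=200); st()
pic('scene','s4',(60,90,340,300),2.8)
E
```

```text
t 9.73 rail [ -60.2 -204.3  129.5] F [-0.3  0.2  0.2] gap 85.4
t 10.43 rail [ -59.3 -204.7   23.1] F [-0.9  0.4  1. ] gap 85.7
```

View pics/s4.png

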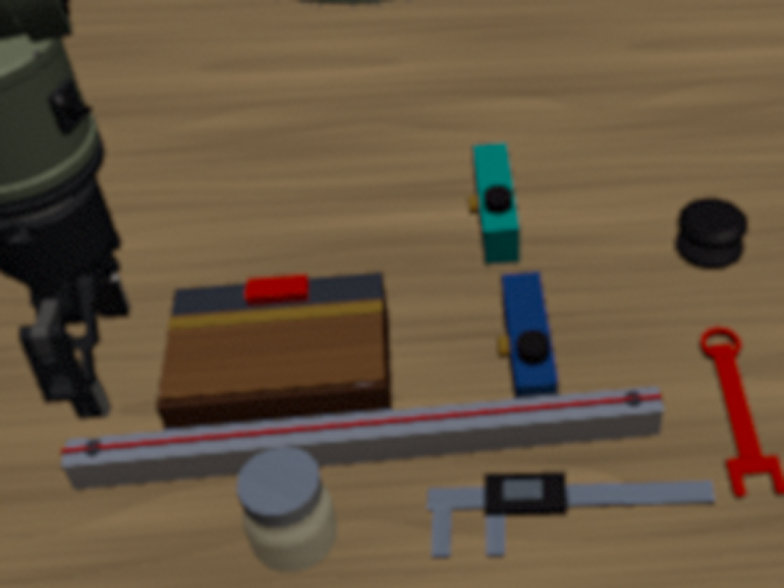

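```bash
python3 - <<'E'
from m import *
g=movel(W(-60,-178,22),max_speed=60,guard=15);print(g); st()
for y,sp in ((-150,25),(-120,30),(-98,30)):
    g=movel(W(-60,y,22),max_speed=sp,guard=26);print(g); st()
    if g: break
pic('scene','s5',(60,90,340,300),2.8)
E
```

```text
False
t 11.07 rail [ -59.9 -178.    22. ] F [-0.1 -0.2 -0.3] gap 85.6
False
t 12.34 rail [ -60.1 -150.7   22. ] F [-0.7 -4.9  0.5] gap 85.2
False
t 13.49 rail [ -60.2 -120.6   21.9] F [-1.8 -6.2 -0.7] gap 85.2
False
t 14.38 rail [-60.1 -98.1  22. ] F [-0.4 -3.2  0. ] gap 85.5
```

View pics/s5.png

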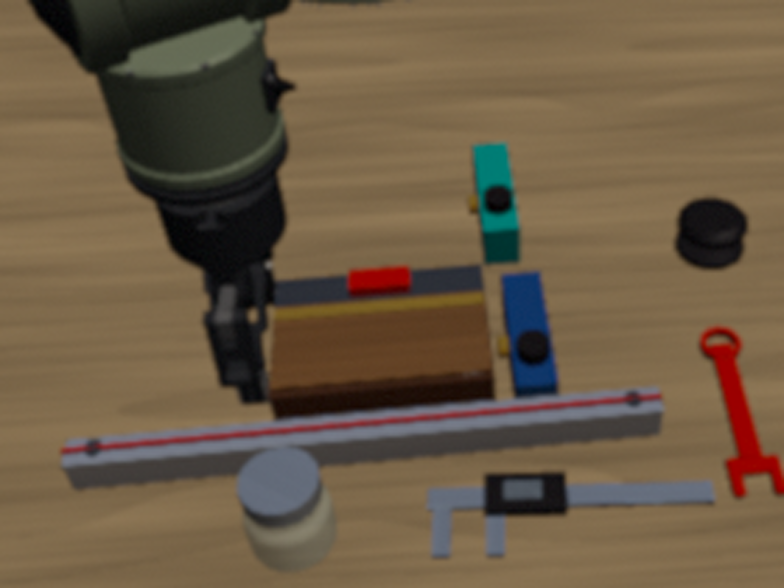

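```bash
python3 - <<'E'
from ce import *
casest(pickle.load(open('s5.pkl','rb')))
g=movel(W(-60,-70,22),max_speed=12,guard=22);print(g); st()
c=pic('scene','s6',(60,90,340,300),2.8);casest(c)
E
```

```text
stripe x at y=-40: 10.722238 slope yaw -0.0014537146
button ((-90.01498413085938, -11.4287109375), (23.084871292114258, 42.04416275024414), 0.14960333704948425)
wood top ((-41.36942672729492, -2.4855194091796875), (87.6563491821289, 211.33645629882812), 0.579695463180542)
back edge x mid 1.3625519155995656 yaw 0.0013792681937317213 y ends -82.93429750939634 60.08523974315347 -107.84407358831533 103.26436085634106
True
t 15.87 rail [-60.4 -84.3  21.7] F [ 0.5 -0.7  1.3] gap 85.4
stripe x at y=-40: 10.68044 slope yaw -0.0016341978
button ((-90.01521301269531, 2.2345333099365234), (42.12939453125, 22.670146942138672), 87.28841400146484)
wood top ((-41.358612060546875, 4.162681579589844), (198.38734436035156, 87.4251480102539), 89.69993591308594)
back edge x mid 1.5121812910462762 yaw -0.003169710268934474 y ends -68.33031383116352 74.32463506752543 -95.19760540808326 103.32045679541585
```

View pics/s6.png

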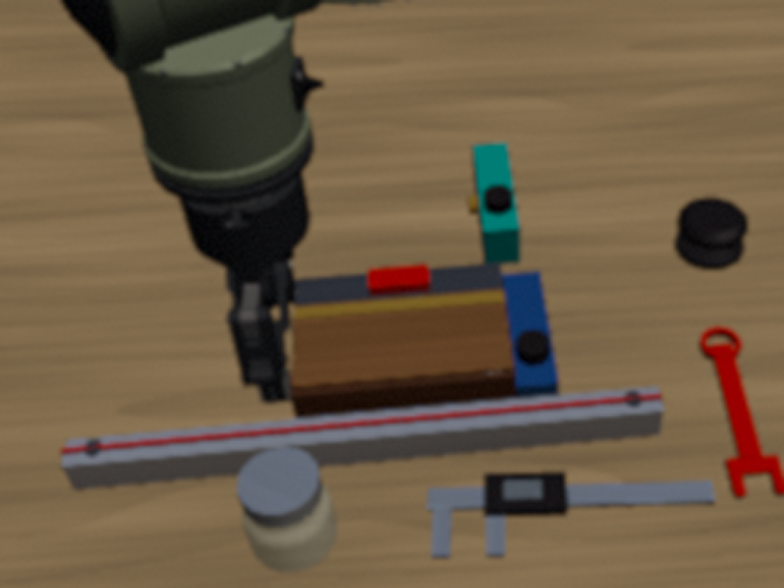

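```bash
python3 - <<'E'
from m import *
wait(0.4)
movel(W(-60,-110,22),max_speed=60)
movel(W(-60,-110,150),max_speed=250)
clamp()
movep(W(-97,1,110),R(-d)); st()
movel(W(-97,1,76),max_speed=100); st()
pic('scene','s7',(60,90,340,300),2.8);pic('top','t7',(200,100,440,280),3)
E
```

```text
t 19.75 rail [-96.9   0.7 110. ] F [ 0.3 -0.1 -0. ] gap -0.4
t 20.24 rail [-97.1   1.   75.8] F [0.3 0.1 0.5] gap -0.3
```

View pics/s7.png

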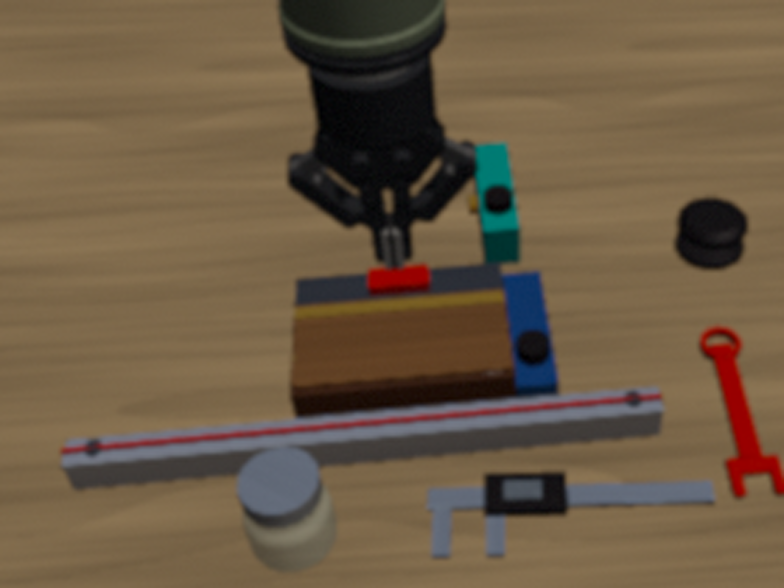

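View pics/t7.png

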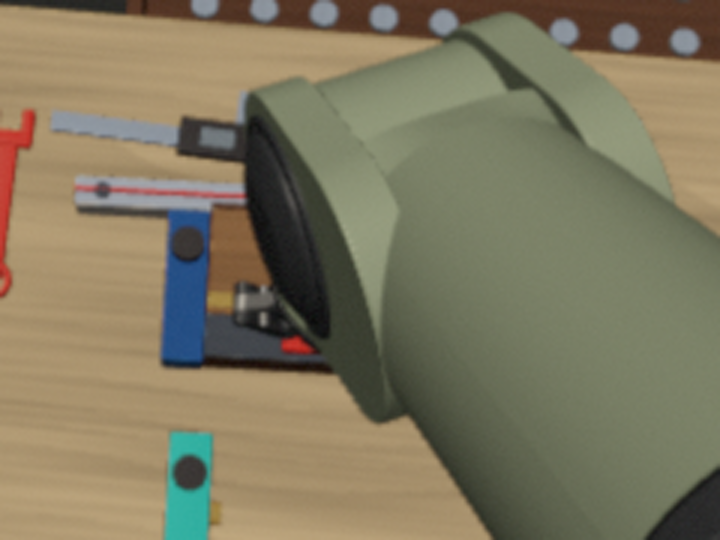

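```bash
python3 - <<'E'
from m import *
g=movel(W(-97,2,57),max_speed=25,guard=14);print(g); st()
pic('scene','s8',(60,60,340,270),2.8)
E
```

```text
False
t 21.25 rail [-97.    1.7  57.2] F [-0.9 -2.9  5.1] gap 0.2
```

View pics/s8.png

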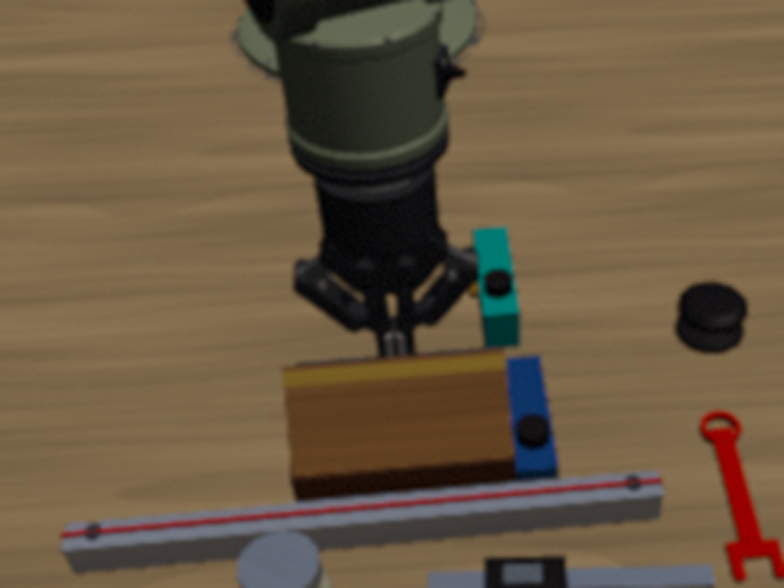

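```bash
python3 - <<'E'
from m import *
wait(0.4)
movel(W(-97,2,98),max_speed=80); st()
pic('scene','s9',(60,60,340,270),2.8)
E
```

```text
t 22.37 rail [-97.1   2.   98. ] F [ 0.5  0.7 -0.2] gap -0.2
```

View pics/s9.png

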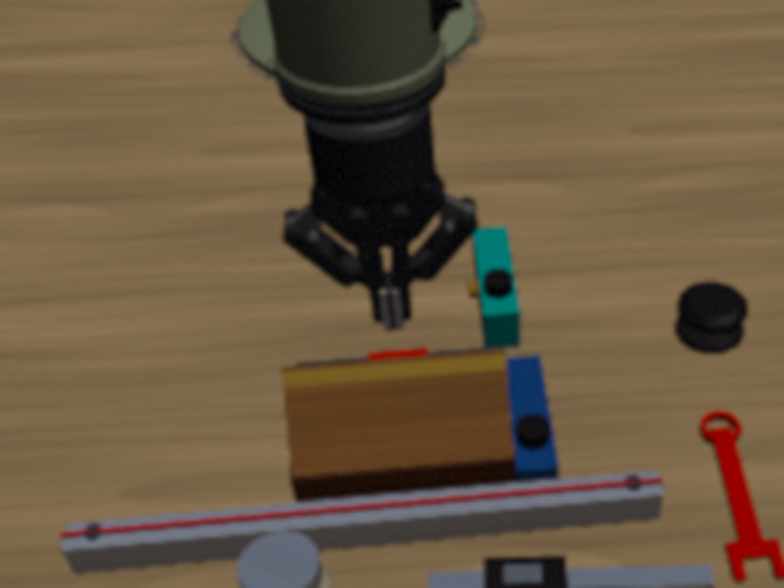

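```bash
cat > lid.py <<'E'
from m import *
def lid(c):
    P=cloud(c);hsv=cv2.cvtColor(c['image'],cv2.COLOR_BGR2HSV)
    q=((P[...,:2]-O)@np.stack([n,d],1))
    m=(hsv[...,0]>15)&(hsv[...,0]<30)&(hsv[...,1]>140)&(q[...,0]>-110)&(q[...,0]<25)&(abs(q[...,1])<80)&(P[...,2]>45)
    if m.sum()<20: print('few',m.sum());return
    b=np.median(q[m],0);z=np.median(P[...,2][m]);print('band',b.round(1),z.round(1),'n',m.sum(),'angle',np.arctan2(z-52,-9-b[0]))
E
python3 - <<'E'
from lid import *
for f in('s6','s8','s9'):lid(pickle.load(open(f+'.pkl','rb')))
E
```

```text
band [-70.2   1.9] 55.8 n 370 angle 0.0612975833616107
band [-49.5   1.6] 96.7 n 586 angle 0.8347914532886096
band [-45.6  -0. ] 99.6 n 614 angle 0.9156404901903862
```

```bash
python3 - <<'E'
from lid import *
movel(W(-62,2,98),max_speed=50);lid(camera('scene'))
movel(W(-23,2,98),max_speed=20); st();
for i in range(4):
    c=camera('scene');lid(c);wait(0.3)
pic('scene','s10',(60,60,340,270),2.8);st()
E
```

```text
band [-17.3   1.4] 110.3 n 542 angle 1.429456986782448
t 25.42 rail [-23.   2.  98.] F [-0.3 -0.7 -0.2] gap -0.2
band [-5.8  1.4] 113.0 n 479 angle 1.6234009106336293
band [-5.8  2.1] 113.0 n 485 angle 1.622501470841443
band [-5.9  1.5] 112.8 n 490 angle 1.6218646795546476
band [-5.8  2.9] 113.1 n 482 angle 1.6230627709541388
t 26.87 rail [-23.   2.  98.] F [-0.6  0.4 -0.3] gap -0.1
```

View pics/s10.png

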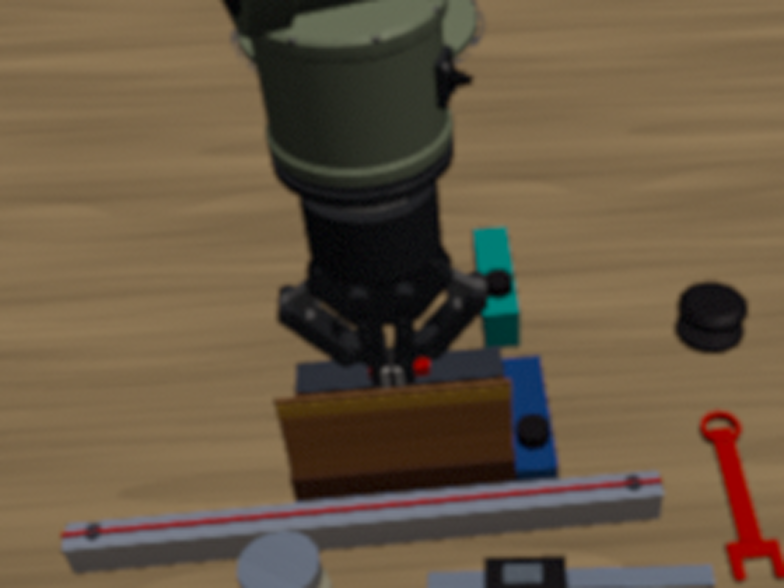

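```bash
python3 - <<'E'
from lid import *
movel(W(-60,2,98),max_speed=7); st();lid(camera('scene'))
for i in range(3):
    wait(0.2);lid(camera('scene'))
movel(W(-115,2,98),max_speed=60)
movel(W(-130,2,200),max_speed=150);st()
for i in range(4):
    lid(camera('scene'));wait(.15)
movep(W(-250,-200,230),R(-d));st()
c=pic('scene','s11',(60,60,340,270),2.8);lid(c)
from ce import casest; casest(c)
c=pic('top','t11',(120,100,440,300),2.5);casest(c)
E
```

```text
t 32.3 rail [-60.   2.  98.] F [ 0.4  0.2 -0.7] gap -0.0
band [-20.    1.8] 111.7 n 519 angle 1.388830000971816
band [-20.    1.9] 111.6 n 526 angle 1.388497906919761
band [-20.1   0.6] 111.4 n 529 angle 1.3868028150607647
band [-19.8   1.4] 111.7 n 528 angle 1.392452097882764
t 35.0 rail [-130.3    1.9  199.2] F [-0.4 -0.6 -1.1] gap -0.0
band [-19.9   0.8] 111.7 n 521 angle 1.3898027188648308
band [-19.8   0.7] 111.5 n 525 angle 1.3908086196875629
band [-20.3   2.3] 111.3 n 529 angle 1.3825873913445998
band [-19.8   0.5] 111.6 n 522 angle 1.3914894986397564
t 36.74 rail [-249.1 -199.   230. ] F [-0.3  0.8 -0.2] gap -0.2
band [-19.6   0.7] 111.8 n 520 angle 1.3961795562017936
stripe x at y=-40: 10.670982 slope yaw -0.0015694671
button ((-90.93525695800781, 2.521238327026367), (21.39920997619629, 42.574520111083984), 0.6372594833374023)
wood top ((-41.152923583984375, 15.444183349609375), (175.707275390625, 87.35697937011719), 89.39564514160156)
back edge x mid 0.6357111124004149 yaw 0.02937336241534954 y ends -67.98541155305551 92.06840250209781 -72.80028550685223 103.22218411340543
stripe x at y=-40: 10.863111 slope yaw 0.0010720058
button ((-96.11343383789062, 2.0230712890625), (43.3486328125, 20.033567428588867), 88.35459899902344)
wood top ((-43.03819274902344, 15.133621215820312), (174.50625610351562, 82.3116455078125), 89.82485961914062)
back edge x mid -43.838776604056335 yaw -0.019532829167624083 y ends -71.85132567684002 100.45911891481974 -72.10743677425839 102.33766115989252
```

View pics/s11.png

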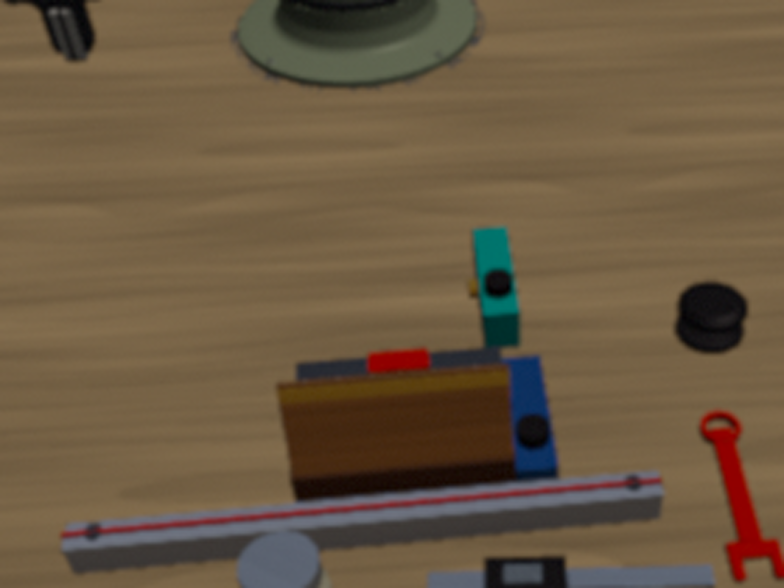

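View pics/t11.png

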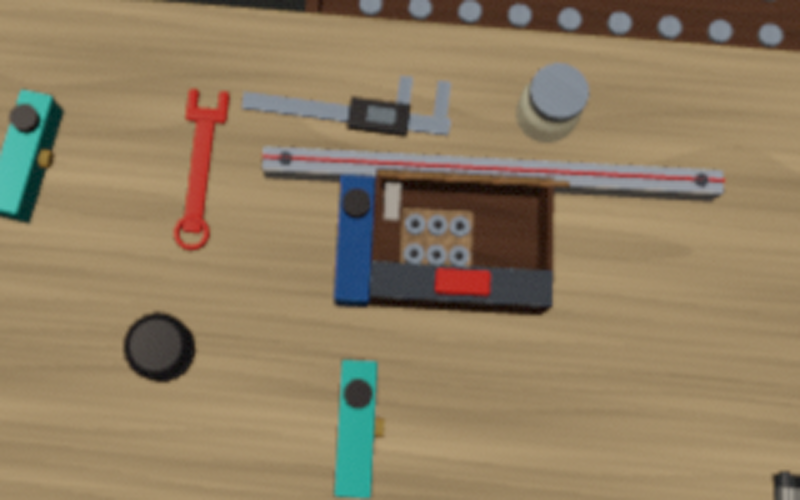

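```bash
python3 - <<'E'
from m import *
for f in ('t11','s11'):
    c=pickle.load(open(f+'.pkl','rb'));P=cloud(c);hsv=cv2.cvtColor(c['image'],cv2.COLOR_BGR2HSV);g=c['image'].astype(int)
    q=(P[...,:2]-O)@np.stack([n,d],1)
    m=(P[...,2]>47)&(P[...,2]<70)&(q[...,0]<-85)&(q[...,0]>-130)&(abs(q[...,1])<90)
    t=q[m];E=[]
    for y in np.arange(-66,66,4):
        w=t[(t[:,1]>=y)&(t[:,1]<y+4)]
        if len(w)>3:E.append((y+2,w[:,0].min()))
    E=np.array(E);pf,cv=np.polyfit(E[:,0],E[:,1],1,cov=True);print(f,'front x',np.polyval(pf,0),'yaw',-pf[0],'+-',cv[0,0]**.5,'y',t[:,1].min(),t[:,1].max(),'pixels',m.sum())
    if f=='t11':
        # deck colour boundary rows per column, cast on z=54
        r,_=cv2.minAreaRect(t.astype(np.float32))[1:],0;print(r)
E
```

```text
t11 front x -110.38070741991534 yaw 0.002792475675696192 +- 0.001589654872354862 y -72.51679042757151 76.27893697750264 pixels 947
((26.006778717041016, 148.79054260253906), 0.011895698495209217)
s11 front x -106.48774236539418 yaw -0.005861627304111199 +- 0.01493613852956597 y -72.74391011185259 76.76889775831076 pixels 482
```

Front face lies at x = -110.4 (nominal docked -110), with yaw 0.003 rad, and the lid is still. I'm handing the job in.

```bash
python3 - <<'E'
from m import *
st();finish_job()
E
```

```text
t 36.84 rail [-249.1 -198.6  229.8] F [ 0.4 -0.  -0.1] gap -0.3
the job is handed in; nothing more can be done
```

I docked the case and opened its lid, and I handed the job in at 36.8 s of the 72 s allowed. The interface gives no verdict, so what follows is from my own checks.

**What I did:**
- I pushed the case square against the rail with two spread fingertips, then slid it along to the blue stop. Contact stops ended both pushes (about 14 N rise at the rail, 22 N at the stop).
- I pressed the red release with closed fingers at about 5 N, and the lid sprang up.
- I held the lid still at roughly 1.6 rad for over a second, let it back slowly and moved the arm clear.

**What the last checks showed:**
- **Case:** the front face is at rail x = -110.4 mm (docked is -110), turned 0.003 ± 0.002 rad. It sits flush with the stop, with no gap visible in the images.
- **Lid:** it stands still at about 1.39 rad by the camera. The camera's angle reads a little high.
- **Bystanders:** the yo-yo, wrench, caliper and jar looked unmoved by eye. I did not measure their positions.

**What was weaker or disagreed:**
- The plunger depth was not measured directly. I infer it is in from the force stop and the closed gap.
- Finger contact with the lid was below what the force sensor resolves. I infer it because the lid stayed past its natural angle.
- Other yaw estimates were worse. The small button rectangle gave about 0.03 rad, and two rear-edge fits gave 0.02–0.03 rad, with the open lid and the stop confusing the edge. I trusted the front-edge fit from the top camera. The scene camera's front-edge fit agreed at -0.006 ± 0.015 rad in yaw, but put the front face about 4 mm farther in (-106.5 mm).

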